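# Clamp a square tube in the counter's cut-off jig

### The arm

A 7-joint arm with a two-finger parallel gripper is mounted at the origin on the work surface. World frame = base frame: x ahead of the robot, y to its left, z up, the work surface at z = 0. Lengths are in m, angles in rad, forces in N, time in s.
With the tool pointing down it reaches from about 0.35 to 0.9 m from the base axis. Payload 19.9 kg.
Tool frame: the origin (TCP) lies between the finger pads; the fingertips stand 19 mm ahead of it and the grasp point (between the pads) is the TCP; z points along the fingers, y is the line along which they close (so a half turn about z gives the same grasp; the last joint's range is limited). The gripper opens to 94 mm and grips with 3 to 60 N. Pads are 16 mm wide; open, the fingers measure 119 mm over their backs; the gripper's body (75 mm by 177 mm) begins 78 mm behind the grasp point.
Start: joints at [-1.262, 0.417, -0.01, 1.614, 0.005, 1.111, -0.053], TCP at [0.214, 0.587, 0.224] pointing down, gripper open.
Joint ranges: [-2.81, 2.81], [-0.39, 2.02], [-1.27, 1.25], [0.06, 2.57], [-1.19, 4.33], [0.19, 2], [-2.82, 2.82]. Speed limits (rad/s): [1.89, 1.89, 2.39, 2.39, 3.01, 3.01, 3.01].

### API

Orientations are given as a 3x3 rotation matrix whose columns are the frame's x, y, z axes.
In Python, from rig import robot gives the robot as it stands. Calls block until the motion is done:
- robot.move_ptp(position, orientation): joint-space move of the TCP to a pose.
- robot.move_linear(position, velocity=0.15, frame=None, threshold=None): straight line of the TCP; frame=None keeps the orientation; velocity is the mean speed in m/s. With threshold (N) it stops when the force on the tool has changed by that much, and returns True; else False.
- robot.goto_joints(angles): joint-space move.
- robot.gripper_to(opening): finger opening in m; the grip force is fixed at half the most; returns when the fingers have stopped.
- robot.pause(seconds).
- robot.ik(position, orientation): joint angles nearest the present ones, or None.
- robot.get_state(): the state.
- robot.grab_frame(name): name is "side" or "top" or "wrist"; returns the picture (384x512x3 uint8, red, green, blue); there is no depth.
- robot.camera_info(name): a dict with "fx", "fy", "cx", "cy" (pixels), "rvec" (rotation vector, rad) and "tvec" (3), from world to camera coordinates, as OpenCV has them. Camera axes: x right, y down, z forward; pixel columns grow to the right and rows downward; lengths in m; the calibration is good to about 2 mm. A picture is of the moment at which its call begins: read the wrist's pose just before it. camera_info takes no time and is no camera call; for the wrist camera it gives the pose at the moment of the call.
A pose or a line that the arm cannot do raises robot.PlanningError and nothing moves.
- robot.sign_off(): hands the job in; it is judged then, once.
The state is a dict: "time": time; "qpos": joint angles; "joint_vel": joint speeds; "effort": joint torques, N m; "ee_pos": TCP position; "tool_rot": TCP orientation; "force": force on the tool from outside, world axes, zero at the start; "moment": the same for the moment, N m; "opening": finger opening in m; "grasp_force": force on a finger pad.
Only numpy, scipy, OpenCV 4.12 (cv2) and the standard library are available. Lean on these libraries where they do the work, as an engineer would, in place of code of your own. Each camera call takes 0.05 s, during which the arm holds its last target. There are 200 camera calls.

### The job

A customer wants the long square aluminium tube cut: lay it in the cut-off jig on the counter, flat on the plywood base between the fence and the clamp's jaw, along the fence and with its ends about level with the ends of the base. Then press the jig's lever down until its catch holds it, so that the tube stays clamped, and let go. Leave the lever up until the tube is in place; the short offcut and the round pipe are not wanted.

Things in the scene. Friction and masses are not known exactly. Their poses are not given: they have to be found in the camera images.
- tube: long square aluminium tube, 25 x 25 x 220 mm, 120 g, lying on the counter. Origin: its centre; x along its length. An offcut of the same section, only 110 mm long, and a white round pipe lie near it in any order; not wanted. It belongs in the jig along the jig's y, centre at y = 0, z = 24.5 mm; laying it at x = 37 mm leaves room both sides; the jaw then pushes it to x = 43.5 mm.
- jig: cut-off jig fixed to the counter; plywood base 140 (x) x 220 (y) x 12 mm. Origin: centre of its underside; z up. Fence: two steel blocks 20 mm high on the +x edge, inner faces x = 56 mm, y = -100 to -45 and 65 to 105 (open between). Clamp bracket: x = -60 to -8, y = -91 to -59, 72 mm high. Jaw, 30 mm wide at y = -75, has its face at x = 6 with the lever up and slides to x = 31 mm as it goes down.
- lever (a joint): angle of the jig's clamp lever, rad: 0 = up (its handle slants up at 0.6 rad, towards the jig's -x), 0.6 = fully down, handle level. Pivot at x = -30, y = -75, z = 60 mm of the jig, axis along the jig's y. A spring lifts it: pressing takes about 5 to 12 N at the grip. It weakens on the way; at about 0.42 the over-centre catch snaps, pulls it on to 0.6 and holds it there.
- lever_pad (a point): centre of the upper face of the black grip (32 mm wide, 55 mm long, 85 to 140 mm from the pivot) on the lever: the place to press. It is 112 mm from the pivot and swings from jig x = -118, z = 129 mm (lever up) to x = -142, z = 67 mm (down); y = -75 mm. Pressing straight down at x = -130 mm of the jig to z = 66 mm stays on the grip and takes the lever fully down.
Mind the look-alikes: they are no part of the job. What is shaped like the tube but red is not meant.

How it is judged:
On the way:
1. the long tube lies in the jig between jaw and fence, with the lever still up (x of tube in the frame of jig between 0.014 and 0.048 m and y of tube in the frame of jig between -0.025 and 0.025 m and z of tube in the frame of jig below 0.03 m and value of joint lever below 0.25 rad), for 0.2 s.
At the end, for the whole second after the job is handed in: the lever is held down by its catch (above 0.53 rad); the long tube is at rest flat on the base (centre 19 to 30 mm above its underside), between jaw and fence (centre x = 33 to 50 mm of the jig), within 10 degrees of the fence, its ends within 25 mm of level with the base's (value of joint lever above 0.53 rad and x of tube in the frame of jig between 0.033 and 0.05 m and y of tube in the frame of jig between -0.025 and 0.025 m and z of tube in the frame of jig between 0.019 and 0.03 m and angle between the x axis of tube and the y axis of jig, either way round below 0.175 rad and linear speed of tube below 0.02 m/s); the robot touches nothing.
It also fails if it takes over 48 s, if anything falls off the work surface, if the arm or the gripper's body presses on something with over 40 N, if the wrist force passes 120 N, or if a joint passes its speed limit or range.

## Working session

There is one attempt and no reset: what is moved stays moved. The work goes in short steps, each a Python script; the robot and the scene stay as the last script left them, time stands still between calls to the robot, and variables do not carry over. Pictures are saved under pics/ and viewed, at most 10 in all, crops included, and the job is handed in when it is done.

```bash
mkdir -p pics; ls; cat > h.py <<'E'
import numpy as np, cv2
from rig import robot
def save(n,im): cv2.imwrite('pics/'+n+'.png', im[:,:,::-1])
def ray(cam,u,v,z,ci=None):
    c=ci or robot.camera_info(cam); R=cv2.Rodrigues(np.array(c['rvec'],float))[0]; t=np.array(c['tvec'],float).ravel()
    d=R.T@np.array([(u-c['cx'])/c['fx'],(v-c['cy'])/c['fy'],1]); o=-R.T@t
    return o+d*(z-o[2])/d[2]
def proj(cam,P):
    c=robot.camera_info(cam); K=np.array([[c['fx'],0,c['cx']],[0,c['fy'],c['cy']],[0,0,1]])
    return cv2.projectPoints(np.array(P,float).reshape(-1,3),np.array(c['rvec'],float),np.array(c['tvec'],float),K,None)[0].reshape(-1,2)
E
python3 - <<'E'
from h import *
a=robot.grab_frame('top');b=robot.grab_frame('side')
save('top0',a);save('side0',b)
print(robot.get_state()['tool_rot'])
for n in('top','side'):
  c=robot.camera_info(n);R=cv2.Rodrigues(np.array(c['rvec']))[0];print(n,-R.T@np.array(c['tvec']),c['fx'],R[2])
E
```

```text
pics
[[-9.39453093e-01  3.42677401e-01 -2.90030377e-04]
 [ 3.42677514e-01  9.39452532e-01 -1.03039509e-03]
 [-8.06233393e-05 -1.06739474e-03 -9.99999427e-01]]
top [ 0.29313267 -0.08204685  1.05874262] 417.984815376765 [ 0.18022428 -0.02228107 -0.98337316]
side [-0.14054713 -0.70915966  0.56337899] 451.8425334691573 [ 0.60640755  0.63677543 -0.47622151]
```

View pics/top0.png

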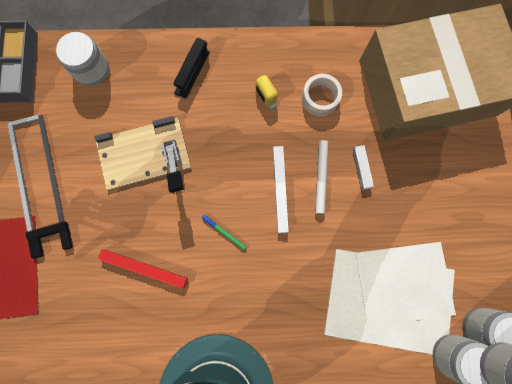

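View pics/side0.png

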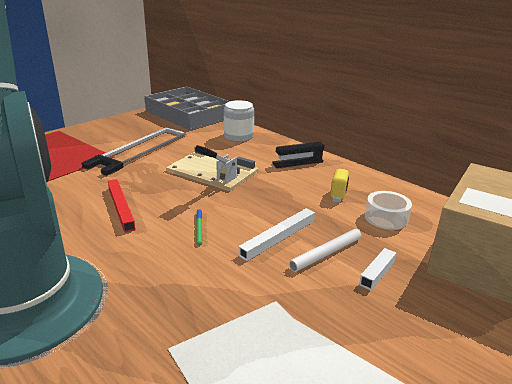

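Top view candidates:
- (281,190): long, square, grey-white.
- (322,177): round pipe, with a shaded round profile in the side view at (327,250).
- (363,167): short offcut.
- (143,269): red bar.

The one at (281,190) fits: it is the longest, has a square section (hollow square end at (245,253) in the side view) and isn't red. The jig is at (143,155), with its fence on the far edge and its lever grip at (176,183). Next I measure and confirm in a crop.

```bash
python3 - <<'E'
from h import *
a=cv2.imread('pics/top0.png'); hsv=cv2.cvtColor(a,cv2.COLOR_BGR2HSV)
o=a.copy()
m=cv2.inRange(hsv,(0,0,120),(180,60,255)); m2=np.zeros_like(m); m2[135:245,262:385]=m[135:245,262:385]
for c in cv2.findContours(m2,cv2.RETR_EXTERNAL,cv2.CHAIN_APPROX_NONE)[0]:
  if cv2.contourArea(c)<100: continue
  r=cv2.minAreaRect(c); b=cv2.boxPoints(r); cv2.polylines(o,[b.astype(int)],True,(0,0,255))
  W=np.array([ray('top',*p,0.025) for p in b])[:,:2]; e=W[[1,2]]-W[[0,1]]; L=np.linalg.norm(e,axis=1);k=L.argmax()
  print('bar',r[0],W.mean(0),L,np.degrees(np.arctan2(e[k][1],e[k][0])))
print('wood',hsv[170,125],'counter',hsv[200,230],hsv[110,230])
m=cv2.inRange(hsv,(15,60,150),(30,150,255)); m2=np.zeros_like(m); m2[105:200,85:200]=m[105:200,85:200]
m2=cv2.morphologyEx(m2,cv2.MORPH_OPEN,np.ones((3,3)))
c=max(cv2.findContours(m2,cv2.RETR_EXTERNAL,cv2.CHAIN_APPROX_NONE)[0],key=cv2.contourArea)
h=cv2.convexHull(c); r=cv2.minAreaRect(c); b=cv2.boxPoints(r); cv2.polylines(o,[cv2.convexHull(c)],True,(255,0,0))
print(cv2.approxPolyDP(h,4,True).reshape(-1,2).tolist())
W=np.array([ray('top',*p,0.012) for p in b])[:,:2];print('jig',b.tolist(),W,W.mean(0),np.linalg.norm(W[[1,2]]-W[[0,1]],axis=1))
cv2.imwrite('pics/crop.png',cv2.resize(o[100:250,85:385],(800,400),interpolation=cv2.INTER_CUBIC))
E
```

```text
bar (280.18670654296875, 189.0178985595703) [ 0.48493627 -0.16804511] [0.02839828 0.22182702] -179.1211838218114
bar (363.751953125, 166.8302001953125) [ 0.53569161 -0.38372476] [0.02763209 0.11322473] -171.85171831425714
bar (321.4264831542969, 176.54412841796875) [ 0.51398331 -0.27419233] [0.19068001 0.02543021] -5.776427517853098
wood [ 20  86 234] counter [ 13 142 189] [ 12 142 188]
[[178, 119], [189, 167], [106, 189], [97, 144], [115, 133]]
jig [[92.29632568359375, 139.1685333251953], [177.29342651367188, 115.79432678222656], [191.2080078125, 166.39280700683594], [106.21090698242188, 189.7670135498047]] [[0.62816692 0.31213811]
 [0.68706672 0.09346971]
 [0.5498276  0.05708737]
 [0.49409201 0.27155337]] [0.58978831 0.18356214] [0.22646204 0.14197976]
```

View pics/crop.png

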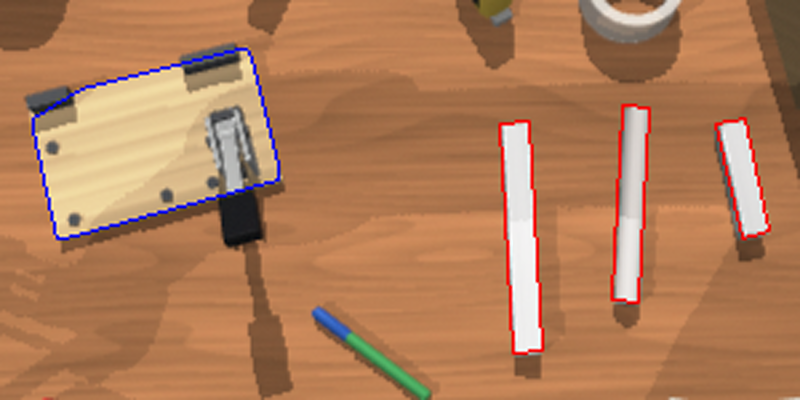

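The crop confirms that the long square tube is at (281,190). The jig base's near corners are at about (108,190) and (190,168). I'll take the jig pose from the near edge, then take wrist views over the jig and over the tube.

```bash
cat >> h.py <<'E'
def down(yaw):
    c,s=np.cos(yaw),np.sin(yaw); return np.array([[c,s,0],[s,-c,0],[0,0,-1.]])
E
python3 - <<'E'
from h import *
L=ray('top',107.5,190,0.012)[:2];Rr=ray('top',190,168,0.012)[:2]
y=(L-Rr); n=np.linalg.norm(y); y/=n; x=np.array([y[1],-y[0]]); O=(L+Rr)/2+0.07*x
yaw=np.arctan2(y[1],y[0]); print('jig',O,n,np.degrees(yaw))
robot.move_ptp([*(O-0.05*x),0.34],down(yaw)); ci=robot.camera_info('wrist'); im=robot.grab_frame('wrist'); save('wj',im)
g=np.array([[-.07,-.11,.012],[-.07,.11,.012],[.07,.11,.012],[.07,-.11,.012]])
P=[[*(O+p[0]*x+p[1]*y),p[2]] for p in g]; print(proj('wrist',P).round()); 
print(robot.get_state()['time'],robot.get_state()['qpos'])
T=np.array([.485,-.168]); robot.move_ptp([*T,0.24],down(np.radians(0.9))); im=robot.grab_frame('wrist'); save('wt',im)
np.save('civ.npy',np.array([ci,robot.camera_info('wrist')],dtype=object),allow_pickle=True)
print(proj('wrist',[[*(T+[.11,0]),.025],[*(T-[.11,0]),.025]]))
print(robot.get_state()['time'],robot.get_state()['qpos'])
cv2.imwrite('pics/both.png',np.hstack([cv2.resize(cv2.imread(f'pics/{k}.png'),(400,300)) for k in('wj','wt')]))
E
```

```text
jig [0.58743184 0.18128001] 0.21457446952473166 104.09447336188526
[[239. 225.]
 [237.  74.]
 [339.  74.]
 [330. 225.]]
2.1083 [-0.73806116  0.23617002  0.45809469  1.62748194 -0.10749776  1.3036295
 -0.01433519]
[[254.73801968  62.88201404]
 [250.84772519 255.88031273]]
3.4917 [-0.46199683  0.27461554  0.87103202  1.89185391 -0.23743317  1.08189102
 -1.04854394]
```

View pics/both.png

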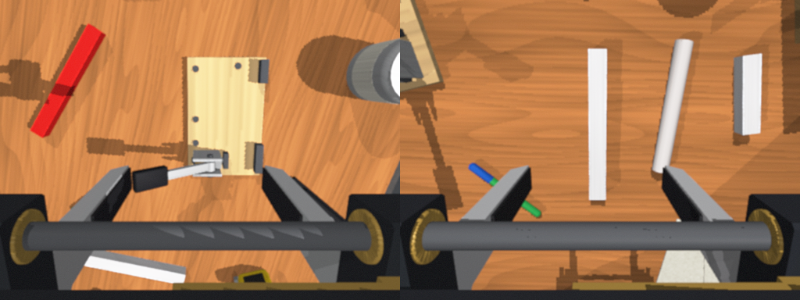

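The left half shows the jig base at about (187–268, 57–178) in the half-size view, matching the prediction. The right half shows the tube at (597,125), upright. I'll refine both with masks.

```bash
python3 - <<'E'
from h import *
cj,ct=np.load('civ.npy',allow_pickle=True)
a=cv2.imread('pics/wt.png');hsv=cv2.cvtColor(a,cv2.COLOR_BGR2HSV)
m=cv2.inRange(hsv,(0,0,120),(180,60,255)); k=np.zeros_like(m); k[40:280,220:290]=m[40:280,220:290]
c=max(cv2.findContours(k,cv2.RETR_EXTERNAL,cv2.CHAIN_APPROX_NONE)[0],key=cv2.contourArea)
b=cv2.boxPoints(cv2.minAreaRect(c)); W=np.array([ray(0,*p,.025,ct) for p in b])[:,:2];e=W[[1,2]]-W[[0,1]];L=np.linalg.norm(e,axis=1);i=L.argmax()
print('tube',b.round(1).tolist(),W.mean(0),L,np.degrees(np.arctan2(e[i][1],e[i][0])))
a=cv2.imread('pics/wj.png');hsv=cv2.cvtColor(a,cv2.COLOR_BGR2HSV)
m=cv2.inRange(hsv,(15,50,150),(32,160,255)); k=np.zeros_like(m); k[60:240,225:350]=m[60:240,225:350]
k=cv2.morphologyEx(k,cv2.MORPH_OPEN,np.ones((3,3)))
c=max(cv2.findContours(k,cv2.RETR_EXTERNAL,cv2.CHAIN_APPROX_NONE)[0],key=cv2.contourArea)
h=cv2.convexHull(c);print(cv2.approxPolyDP(h,3,True).reshape(-1,2).tolist())
# near edge: leftmost px per row; end edges: top/bottom px per column
def fit(p): 
  W=np.array([ray(0,u,v,.012,cj)[:2] for u,v in p]); l=cv2.fitLine(W.astype(np.float32),cv2.DIST_HUBER,0,.001,.001).ravel(); return l[:2].astype(float),l[2:].astype(float)
near=fit([(np.flatnonzero(k[r])[0]-.5,r) for r in range(85,185)])
top=fit([(q,np.flatnonzero(k[:,q])[0]-.5) for q in range(248,325)])
bot=fit([(q,np.flatnonzero(k[:,q])[-1]+.5) for q in range(290,325)])
far=fit([(np.flatnonzero(k[r])[-1]+.5,r) for r in range(115,170)])
for n,l in zip(('near','top','bot','far'),(near,top,bot,far)): print(n,np.degrees(np.arctan2(l[0][1],l[0][0])),l[1])
y=near[0]*np.sign(near[0][1]);x=np.array([y[1],-y[0]])
f=lambda l,d:l[1]@d
print('len y',f(top,y)-f(bot,y),'len x',f(far,x)-f(near,x))
O=x*(f(near,x)+f(far,x))/2+y*(f(top,y)+f(bot,y))/2
print('jig',O,'yaw',np.degrees(np.arctan2(y[1],y[0])))
E
```

```text
tube [[240.0, 62.0], [264.0, 62.0], [264.0, 256.0], [240.0, 256.0]] [ 0.4853461 -0.1672472] [0.02523582 0.22100613] -178.4104826854839
[[240, 73], [340, 73], [329, 224], [289, 224], [241, 210]]
near -75.49055691573491 [0.51505172 0.18928699]
top 14.221099791372524 [0.55512553 0.28833109]
bot 14.248636186850202 [0.64930654 0.0838824 ]
far -75.9007159673299 [0.65430605 0.21479706]
len y 0.2215241530798595 len x 0.141204290787023
jig [0.58964482 0.1828534 ] yaw 104.50944308426509
```

```bash
cat >> h.py <<'E'
O=np.array([.5896,.1829]); JY=np.radians(104.3); jy=np.array([np.cos(JY),np.sin(JY)]); jx=np.array([jy[1],-jy[0]])
J=lambda x,y,z:[*(O+x*jx+y*jy),z]
E
python3 - <<'E'
from h import *
T=[.4853,-.1670]; R=down(np.radians(1.2))
robot.gripper_to(.055)
robot.move_ptp([*T,.08],R); print(robot.move_linear([*T,.024],.08,threshold=15))
robot.gripper_to(0.0); s=robot.get_state(); print(s['opening'],s['grasp_force'],s['ee_pos'],s['force'])
robot.move_linear([*T,.2],.2); s=robot.get_state(); print(s['opening'],s['grasp_force'])
robot.move_ptp(J(.037,0,.2),down(JY)); robot.move_linear(J(.037,0,.07),.15)
s=robot.get_state(); print(s['opening'],s['ee_pos'],s['time']); save('w2',robot.grab_frame('wrist')); save('t2',robot.grab_frame('top'));save('s2',robot.grab_frame('side'))
a=[cv2.imread(f'pics/{k}.png') for k in('w2','t2','s2')]
cv2.imwrite('pics/c2.png',np.hstack([cv2.resize(a[0],(400,300)),cv2.resize(a[2][100:250,120:320],(400,300))]))
E
```

```text
False
0.02490418551036521 30.000843107700348 [ 0.48537456 -0.16704466  0.02412405] [-0.75155858  1.13206205  3.99519269]
0.024966819859662228 29.999662935733795
0.02503399301093429 [0.62602268 0.1920726  0.07094533] 9.85
```

View pics/c2.png

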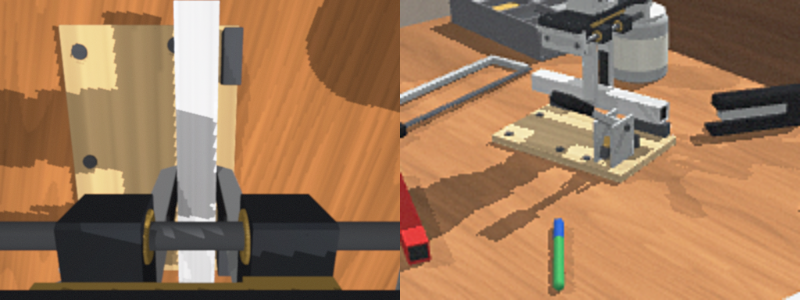

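The tube is held parallel to the fence, with its end about level with the base's. I'll lower and release it, then look.

```bash
python3 - <<'E'
from h import *
print(robot.move_linear(J(.037,0,.0355),.05,threshold=12)); print(robot.get_state()['ee_pos'])
robot.gripper_to(.042); robot.move_linear(J(.037,0,.2),.15)
robot.move_ptp(J(-.05,0,.3),down(JY))
save('w3',robot.grab_frame('wrist'));ci=robot.camera_info('wrist')
a=cv2.imread('pics/w3.png');hsv=cv2.cvtColor(a,cv2.COLOR_BGR2HSV)
m=cv2.inRange(hsv,(0,0,120),(180,45,255));k=np.zeros_like(m);k[20:250,270:345]=m[20:250,270:345]
c=max(cv2.findContours(k,cv2.RETR_EXTERNAL,cv2.CHAIN_APPROX_NONE)[0],key=cv2.contourArea)
b=cv2.boxPoints(cv2.minAreaRect(c));W=np.array([ray(0,*p,.037,ci)[:2] for p in b])-O
print(np.c_[W@jx,W@jy].round(4),robot.get_state()['time']); cv2.polylines(a,[b.astype(int)],True,(0,0,255));cv2.imwrite('pics/w3b.png',a)
E
```

```text
True
[0.62491489 0.19186119 0.03579174]
[[ 0.0028 -0.1211]
 [ 0.0024  0.1122]
 [ 0.0487  0.1109]
 [ 0.0555 -0.1227]] 13.0333
```

View pics/w3b.png

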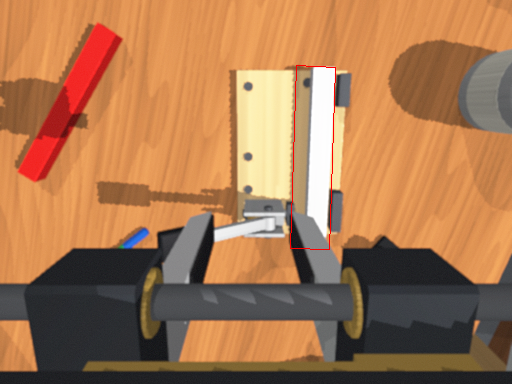

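The tube lies flat between the jaw and the fence. It is parallel to the fence, with its far end at y ≈ +0.111 (x ≈ 0.036). The box also caught the bracket, so I ignore its left side. Now I press the lever.

```bash
python3 - <<'E'
from h import *
robot.gripper_to(0.0)
robot.move_ptp(J(-.13,-.075,.2),down(JY))
for z in (.15,.12,.1,.085):
  robot.move_linear(J(-.13,-.075,z),.08); s=robot.get_state(); print(z,s['ee_pos'][2],s['force'].round(1) if hasattr(s['force'],'round') else s['force'])
robot.pause(.2); robot.move_linear(J(-.13,-.075,.2),.15); 
robot.move_ptp(J(-.05,0,.32),down(JY)); robot.pause(.2)
save('w4',robot.grab_frame('wrist'));save('s4',robot.grab_frame('side'))
a=[cv2.imread(f'pics/{k}.png') for k in('w4','s4')]
cv2.imwrite('pics/c4.png',np.hstack([cv2.resize(a[0],(400,300)),cv2.resize(a[1][110:230,140:300],(400,300))]))
print(robot.get_state()['time'])
E
```

```text
0.15 0.14974701841594193 [-0.2  0.9  6.9]
0.12 0.11975932093025349 [-1.6  0.2  2.3]
0.1 0.10018210223389376 [-0.  -0.4 -0.8]
0.085 0.08615919843752193 [-5.9 -0.1 26.8]
18.5833
```

View pics/c4.png

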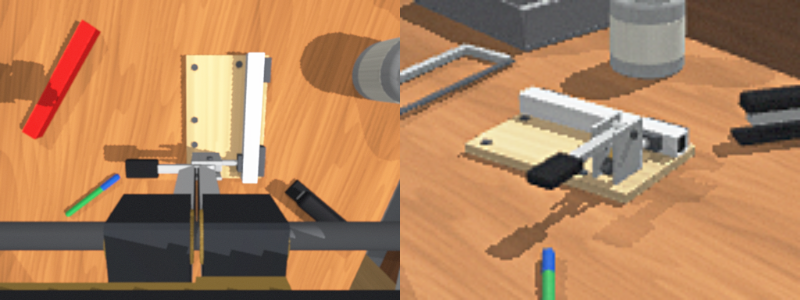

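The lever is down and level (grip at (142,169) left, (560,168) right). The jaw is against the tube, which sits parallel to the fence and level with the base ends. The gripper is clear, so I'm handing in.

```bash
python3 -c "
from rig import robot
print(robot.sign_off())"
```

```text
the job is handed in; nothing more can be done
None
```

The long tube is clamped in the jig against the fence, the lever looked level and held by its catch in the last pictures, and the job was handed in at about 19 s; no verdict came back.

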